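# Aim the tipping jug and empty it into the pan

### The job

Swing the pouring stand round by its upright post until the jug's spout points squarely at the round open pan. Then push the jug's handle bar over so that all three wooden cores tumble out into the pan, and let the jug come back upright.

Things in the scene. Friction and masses are not known exactly. Their poses are not given: they have to be found in the camera images.
- turn_axis (a point): point on the turntable's upright axis, 40 mm above the table. The stand is a fixed steel disc, 148 mm wide; on it turns a grey turntable with two cheeks (outer faces 120 mm apart) that carry the jug. This frame turns with it: x points level, the way the spout faces; z up.
- post_top (a point): centre of the top of the upright steering post, 135 mm above the table: wooden sleeve 20 mm thick from 85 to 135 mm above the table, 16 mm steel below; fixed to the turntable 112 mm behind its axis, on the side away from the spout. Pushed sideways (2 N) it swings the turntable and jug. Frame parallel to turn_axis.
- jug_pivot (a point): middle of the level axis about which the jug tips, 85 mm from the turntable's axis towards the spout, 157 mm above the table; frame parallel to turn_axis. The jug is an aluminium scuttle, open at the top, 82 mm wide; floor 70 mm below the pivot, back wall 98 mm behind it and rising 30 mm above it; the front slopes forward to the spout.
- handle_bar (a point): middle of the jug's level wooden handle bar, 13 mm thick, 96 mm long across the spout's direction, on two thin wires at its ends (gap 83 mm). With the jug upright it lies 107 mm behind the pivot and 90 mm above it, 247 mm above the table. Pushed forward it swings over in an arc of 140 mm radius about the pivot. Frame tips with the jug.
- spout_lip (a point): middle of the spout's lip (82 mm wide): with the jug upright 50 mm in front of the pivot and 12 mm above it. The frame tips with the jug.
- turntable (a joint): angle of the turntable, rad, 0 at its start; positive is anticlockwise seen from above; up to 2.6 either way. It stays where it is left (0.2 N m of friction).
- jug (a joint): tip angle of the jug, rad: 0 upright against its stop, positive spout down, at most 2.1. A spring and its weight bring it back upright once the bar is let go; 2 to 4 N at the bar tip it. The cores slide out between about 1.2 and 2.0.
- pan_center (a point): centre of the underside of the round open steel pan, at table height; the pan is fixed, rim 210 mm wide and 45 mm high, wall 3 mm. It stands to the left or right of the stand, its centre about 195 mm from the turntable's axis. On the other side stands a closed green tin box (119x181x56 mm), not part of the job.
- core_1: round wooden hole-saw core (cylinder) 34 mm in diameter, 28 mm high, 19 g; starts loose inside the jug; origin at the centre of its underside (z of the part is its axis)
- core_2: round wooden hole-saw core (cylinder) 34 mm in diameter, 28 mm high, 19 g; starts loose inside the jug; origin at the centre of its underside (z of the part is its axis)
- core_3: round wooden hole-saw core (cylinder) 34 mm in diameter, 28 mm high, 19 g; starts loose inside the jug; origin at the centre of its underside (z of the part is its axis)

How it is judged:
By the outcome, as a careful person would: the job done as asked, in the order asked, and still so for the second after the job is handed in, with the robot touching nothing.
It also fails if it takes over 64 s, if anything falls off the work surface, if the arm or the gripper's body presses on something with over 40 N, if the wrist force passes 120 N, or if a joint passes its speed limit or range.

### The arm

A 7-joint arm with a two-finger parallel gripper is mounted at the origin on a cart in front of the work surface, level with it; the furniture and walls round the work are solid. World frame = base frame: x ahead of the robot, y to its left, z up, the work surface at z = 0. Lengths are in m, angles in rad, forces in N, time in s.
With the tool pointing down it reaches from about 0.35 to 0.9 m from the base axis. Payload 8.1 kg.
Tool frame: the origin (TCP) lies midway between the tips of the shut fingers; the grasp point (between the pads) lies arm.tcp_to_grasp behind it (arm.tcp_to_grasp is the distance from the TCP to the grasp point, in m); z points along the fingers, y is the line along which they close (so a half turn about z gives the same grasp; the last joint's range is limited). The gripper opens to 92 mm and grips with 3 to 60 N. Pads are 19 mm wide; open, the fingers measure 130 mm over their backs; the gripper's body (75 mm by 190 mm) begins 47 mm behind the grasp point.
Start: joints at [-1.353, 0.434, 0.025, 1.573, -0.012, 1.134, -0.075], TCP at [0.197, 0.593, 0.227] pointing down, gripper open.
Joint ranges: [-2.62, 2.62], [-0.44, 2.09], [-1.27, 1.32], [0.08, 2.57], [-1.32, 4.46], [0.12, 2], [-2.74, 2.74]. Speed limits (rad/s): [2.22, 2.22, 3.01, 3.01, 3.14, 3.14, 3.14].

### API

Orientations are given as a rotation vector (axis times angle).
In Python, from cell import observe, get_image, arm gives the robot as it stands. The module is installed in compiled form; this text tells all that it offers.
- The arm moves only by the tool drive_tool, never from a script. Its argument "steps" is a list of rows, each a list of 5 numbers: the closure, from 0 (fully open) to 1 (shut), then the shift along the world's x, y, z in mm, then the turn about the world's z in rad. In form: [[hand, x, y, z, roll], ...]. A call has 1 to 20 rows; each row shifts and turns the commanded pose from where the row before left it; what a row does not reach is not made up. A row lasts 1/12 s, in which the tool goes at most 41.7 mm and 7.16 degrees, less where a joint would pass 70% of its speed; a pose out of reach is approached as far as the arm can. A call with a gripper value outside its range is refused whole. The fingers move at their own pace and stop on an object; "grip_force" is the grip in N (left out, the last holds). Time passes only in rows, so rows that do not move let the fingers close. It gives the time, the measured TCP pose, the force, the opening and the grip force at its end, in the units of the state.
- observe(): the state, without advancing time (a new reading comes with each control period).
- get_image(name): name is "side" or "top"; returns a dict with "image" (400x640x3 uint8, red, green, blue), "vfov" (degrees; the focal length in pixels is half the picture's height over the tangent of half this angle, whatever the lens; pixels are square), "cx", "cy" (the principal point, pixels), "xyz" and "attitude" of the camera in the world. Camera axes: x right, y down, z forward; pixel columns grow to the right and rows downward; lengths in m; the calibration is good to about 2 mm. A picture is of the moment at which its call begins. There is no depth.
- arm.sign_off(): hands the job in; it is judged then, once.
The state is a dict: "clock": time; "joints": joint angles; "dq": joint speeds; "joint_efforts": joint torques, N m; "position": TCP position; "ee_rot": TCP orientation; "force": force on the tool from outside, world axes, zero at the start; "ft_torque": the same for the moment, N m; "width": opening from 0.0 (shut) to 1.0 (fully open); "gripper_force": force on a finger pad.
Only numpy, scipy, OpenCV 4.12 (cv2) and the standard library are available. Lean on these libraries where they do the work, as an engineer would, in place of code of your own. Each camera call takes 0.05 s, during which the arm holds its last target. There are 200 camera calls.

## Working session

There is one attempt and no reset: what is moved stays moved. The work goes in short steps, Python scripts to look and compute and a tool call to move; the robot and the scene stay as the last step left them, time stands still between calls to the robot, and variables do not carry over. Pictures are saved under pics/ and viewed, at most 10 in all, crops included, and the job is handed in when it is done.

Besides the shell and the picture viewer there is one more tool, called after "Request:" as name([rows], argument=value, ...), one row to a line, values as JSON. drive_tool: Moves the arm, as the interface text tells. Its arguments: {"type":"object","properties":{"steps":{"type":"array"},"grip_force":{"type":"number"}},"required":["steps"]}

```bash
mkdir -p pics
cat > h.py <<'E'
import numpy as np, cv2
from scipy.spatial.transform import Rotation as R
from cell import observe, get_image, arm
def snap(n,f):
    d=get_image(n); cv2.imwrite(f'pics/{f}.png',d['image'][:,:,::-1]); np.save(f'pics/{f}.npy',d,allow_pickle=True); return d
def rot(d):
    a=np.array(d['attitude'],float)
    return a if a.shape==(3,3) else R.from_rotvec(a).as_matrix() if a.size==3 else None
def ray(d,u,v):
    f=d['image'].shape[0]/2/np.tan(np.radians(d['vfov'])/2)
    return np.array(d['xyz']), rot(d)@np.array([(u-d['cx'])/f,(v-d['cy'])/f,1])
def onz(d,u,v,z):
    o,r=ray(d,u,v); return o+r*(z-o[2])/r[2]
def proj(d,p):
    f=d['image'].shape[0]/2/np.tan(np.radians(d['vfov'])/2)
    c=rot(d).T@(np.array(p)-d['xyz']); return c[:2]/c[2]*f+[d['cx'],d['cy']]
E
python3 - <<'E'
from h import *
for n in('top','side'):
    d=snap(n,n+'0'); print({k:v for k,v in d.items() if k!='image'})
print(observe(), arm.tcp_to_grasp)
E
```

```text
{'vfov': 45.06097647389479, 'cx': 324.1761494544109, 'cy': 190.94245069683785, 'xyz': array([0.42618428, 0.02636617, 1.00785448]), 'attitude': array([-2.1590519 ,  2.12836332, -0.17109954])}
{'vfov': 55.035490006690864, 'cx': 317.7569877283709, 'cy': 202.03811876857196, 'xyz': array([1.02860497, 0.53623233, 0.63163485]), 'attitude': array([-0.92938022, -2.34094123,  1.2409028 ])}
{'clock': 0.1, 'joints': array([-1.35258579,  0.43517349,  0.02498344,  1.57398143, -0.01158238,
        1.13400806, -0.07511694]), 'dq': array([ 0.00265518, -0.00264621,  0.00024859, -0.00280582, -0.00078719,
       -0.0008359 ,  0.00217492]), 'joint_efforts': array([ 2.23492709e-03, -6.69124746e+01,  9.87619311e-01, -3.15144396e+01,
       -6.04665815e-02,  3.74653295e-02,  6.44841953e-05]), 'position': array([0.19700375, 0.59266547, 0.22602058]), 'ee_rot': array([-5.01892934e-01, -3.10116290e+00,  2.23604482e-03]), 'force': array([-0.63653745, -0.78984275,  0.06938552]), 'ft_torque': array([-0.0272785 ,  0.02190721,  0.00045086]), 'gripper_force': 0.0, 'width': 0.9999103804793331} 0.0188
```

View pics/top0.png

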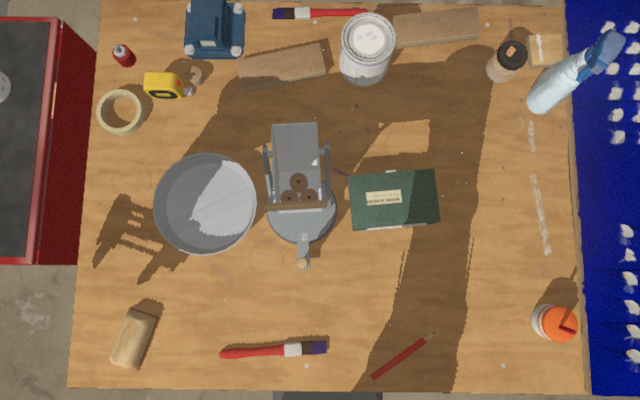

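View pics/side0.png

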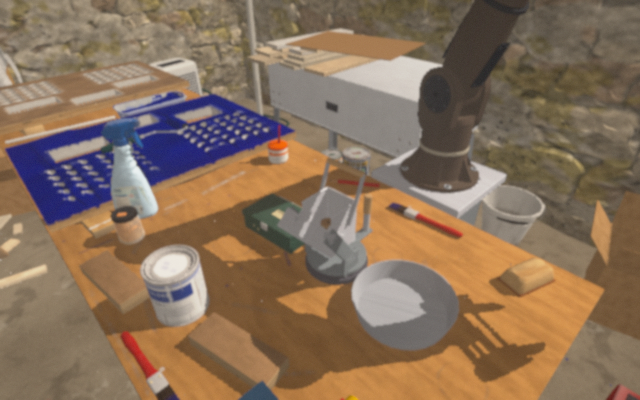

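The top view shows the spout pointing away from the robot. The pan is to the left with its rim centred near (205,203), the post top is at about (303,264), the bar runs about (268..327,207), and the tin box is on the right. The side view confirms this, so the turn is about +90°.

Run:
```python
from h import *
d=np.load('pics/top0.npy',allow_pickle=True).item()
im=d['image']; 
c=cv2.resize(im[110:285,145:345],None,fx=3.4,fy=3.4,interpolation=cv2.INTER_CUBIC); cv2.imwrite('pics/c1.png',c[:,:,::-1])
hsv=cv2.cvtColor(im,cv2.COLOR_RGB2HSV)
m=((hsv[:,:,1]<60)).astype(np.uint8); m[:,262:]=0;m[:,:140]=0;m[:140]=0;m[270:]=0
m=cv2.morphologyEx(m,cv2.MORPH_OPEN,np.ones((5,5)))
cs,_=cv2.findContours(m,0,1); k=max(cs,key=cv2.contourArea)
h=cv2.convexHull(k)[:,0]; P=np.array([onz(d,u,v,.045)[:2] for u,v in h.astype(float)])
(x,y),r=cv2.minEnclosingCircle(P.astype(np.float32)); print('pan',x,y,r, cv2.boundingRect(k))
print('post',onz(d,303,264,.135),'bar',onz(d,267,206,.247),onz(d,328,206,.247))
print('box',[onz(d,u,v,.056)[:2].round(3) for u,v in((348,174),(435,170),(439,222),(352,229))])
```

```text
pan 0.5476667881011963 0.26233017444610596 0.10511432588100433 (153, 153, 104, 103)
post [0.428819   0.05869526 0.135     ] bar [0.51874594 0.11357171 0.247     ] [0.52016158 0.01669806 0.247     ]
box [array([ 0.609, -0.025]), array([ 0.62, -0.2 ]), array([ 0.515, -0.206]), array([ 0.499, -0.034])]
```

View pics/c1.png

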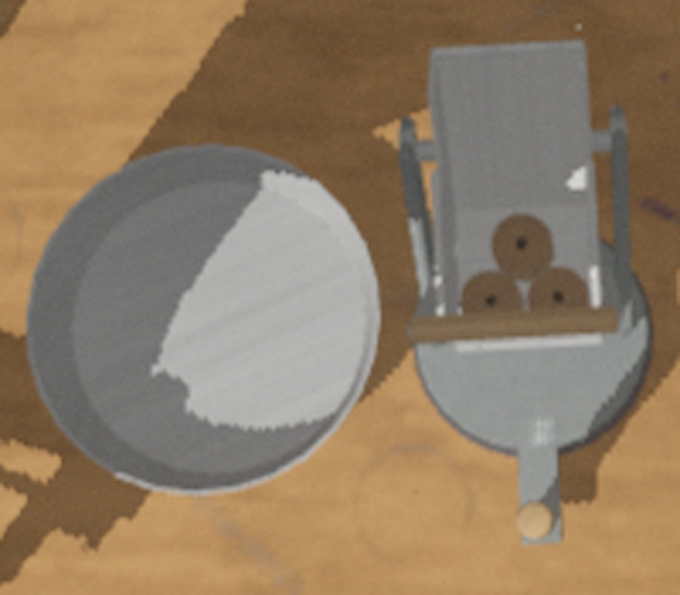

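The crop shows the post top at full-frame (302.4,263), the bar ends at (266.2,206.5) and (327.4,204.1), and three cores in the jug. The pan fit (radius 105 mm) matches the given size.

Run:
```python
from h import *
d=np.load('pics/top0.npy',allow_pickle=True).item()
p=onz(d,302.4,262.9,.135)[:2]; a=onz(d,266.2,206.5,.247)[:2]; b=onz(d,327.4,204.1,.247)[:2]
pan=np.array([.5477,.2623]); m=(a+b)/2; v=m-p
print('post',p,'bar',m,'len',np.linalg.norm(a-b),'post-bar',np.linalg.norm(v),'exp .090')
h1=np.arctan2(v[1],v[0]); w=a-b; h2=np.arctan2(-w[0],w[1]); print(np.degrees([h1,h2]))
h=(h1+2*h2)/3 if 0 else h1
for h in(h1,h2,(h1+h2)/2):
    ax=p+.112*np.array([np.cos(h),np.sin(h)]); t=pan-ax; g=np.arctan2(t[1],t[0])
    print(np.degrees(h),'axis',ax,'dist',np.linalg.norm(t),'goal',np.degrees(g),'turn',g-h,'postgoal',ax-.112*t/np.linalg.norm(t))
o=observe();print(o['position'],R.from_rotvec(o['ee_rot']).as_matrix()[:,1])
```

```text
post [0.43075075 0.05980901] bar [0.52055935 0.06625298] len 0.0972671888427597 post-bar 0.09003948641364704 exp .090
[4.10407445 3.10139206]
4.104074445658306 axis [0.54246355 0.06782466] dist 0.19454582275307059 goal 88.45762347073966 turn 1.4722471662301224 postgoal [ 0.53944892 -0.04413476]
3.1013920589008666 axis [0.54258671 0.06586855] dist 0.19649799132219992 goal 88.50887490021411 turn 1.4906417814214779 postgoal [ 0.53967223 -0.04609352]
3.6027332522795863 axis [0.54252941 0.06684688] dist 0.19552150494980813 goal 88.48462852236041 turn 1.4814685477959117 postgoal [ 0.53956755 -0.04511395]
[0.19700375 0.59266547 0.22602058] [ 0.31541872  0.94895154 -0.00141776]
```

Request:
drive_tool([
  [0, 13, -29.6, 0, 0.0213],
  [0, 13, -29.6, 0, 0.0213],
  [0, 13, -29.6, 0, 0.0213],
  [0, 13, -29.6, 0, 0.0213],
  [0, 13, -29.6, 0, 0.0213],
  [0, 13, -29.6, 0, 0.0213],
  [0, 13, -29.6, 0, 0.0213],
  [0, 13, -29.6, 0, 0.0213],
  [0, 13, -29.6, 0, 0.0213],
  [0, 13, -29.6, 0, 0.0213],
  [0, 13, -29.6, 0, 0.0213],
  [0, 13, -29.6, 0, 0.0213],
  [0, 13, -29.6, 0, 0.0213],
  [0, 13, -29.6, 0, 0.0213],
  [0, 13, -29.6, 0, 0.0213],
  [0, 13, -29.6, 0, 0.0213],
  [0, 13, -29.6, 0, 0.0213],
  [0, 13, -29.6, 0, 0.0213],
  [0, 0, 0, 0, 0],
  [0, 0, 0, 0, 0],
], grip_force=5)

```text
clock: 1.77
position: [0.4313, 0.0587, 0.2266]
ee_rot: [0.092, -3.14, 0.001]
force: [-0.7, 0.8, -0.9]
width: 0.999
gripper_force: 0.0
```

Request:
drive_tool([
  [0, 0, 1, -22, 0],
  [0, 0, 0, -22, 0],
  [0, 0, 0, -22, 0],
  [0, 0, 0, -22, 0],
  [0, 0, 0, -22, 0],
  [0, 0, 0, -20, 0],
  [0, 0, 0, 0, 0],
  [1, 0, 0, 0, 0],
  [1, 0, 0, 0, 0],
  [1, 0, 0, 0, 0],
  [1, 0, 0, 0, 0],
  [1, 0, 0, 0, 0],
  [1, 0, 0, 0, 0],
  [1, 0, 0, 0, 0],
  [1, 0, 0, 0, 0],
  [1, 0, 0, 0, 0],
  [1, 0, 0, 0, 0],
], grip_force=5)

```text
clock: 3.18
position: [0.4311, 0.0613, 0.0967]
ee_rot: [0.098, -3.14, -0.0]
force: [0.5, 0.4, -0.3]
width: 0.324
gripper_force: 0.0
```

Run:
```python
from h import *
snap('side','side1'); o=observe(); print(o['width'],o['joints'].round(2),o['position'])
# arc increments about axis
ax=np.array([.5425,.067]); p0=np.array([.4308,.0598])
h0=np.radians(3.6); T=1.4815; N=40
prev=p0
for k in range(1,N+1):
    h=h0+T*k/N; q=ax-.112*np.array([np.cos(h),np.sin(h)]); print(list(((q-prev)*1000).round(1)),end=' '); prev=q
```

```text
0.2773460205912051 [-0.5   0.31  0.29  2.19 -0.14  0.66  1.53] [0.43107855 0.0612947  0.0967327 ]
[np.float64(0.3), np.float64(-4.0)] [np.float64(0.5), np.float64(-4.1)] [np.float64(0.6), np.float64(-4.1)] [np.float64(0.8), np.float64(-4.1)] [np.float64(0.9), np.float64(-4.0)] [np.float64(1.1), np.float64(-4.0)] [np.float64(1.2), np.float64(-4.0)] [np.float64(1.4), np.float64(-3.9)] [np.float64(1.5), np.float64(-3.9)] [np.float64(1.7), np.float64(-3.8)] [np.float64(1.8), np.float64(-3.7)] [np.float64(1.9), np.float64(-3.7)] [np.float64(2.1), np.float64(-3.6)] [np.float64(2.2), np.float64(-3.5)] [np.float64(2.3), np.float64(-3.4)] [np.float64(2.5), np.float64(-3.3)] [np.float64(2.6), np.float64(-3.2)] [np.float64(2.7), np.float64(-3.1)] [np.float64(2.8), np.float64(-3.0)] [np.float64(2.9), np.float64(-2.9)] [np.float64(3.0), np.float64(-2.8)] [np.float64(3.1), np.float64(-2.7)] [np.float64(3.2), np.float64(-2.6)] [np.float64(3.3), np.float64(-2.5)] [np.float64(3.4), np.float64(-2.3)] [np.float64(3.5), np.float64(-2.2)] [np.float64(3.6), np.float64(-2.1)] [np.float64(3.7), np.float64(-2.0)] [np.float64(3.7), np.float64(-1.8)] [np.float64(3.8), np.float64(-1.7)] [np.float64(3.9), np.float64(-1.5)] [np.float64(3.9), np.float64(-1.4)] [np.float64(4.0), np.float64(-1.2)] [np.float64(4.0), np.float64(-1.1)] [np.float64(4.0), np.float64(-0.9)] [np.float64(4.1), np.float64(-0.8)] [np.float64(4.1), np.float64(-0.6)] [np.float64(4.1), np.float64(-0.5)] [np.float64(4.1), np.float64(-0.3)] [np.float64(4.1), np.float64(-0.2)]
```

View pics/side1.png

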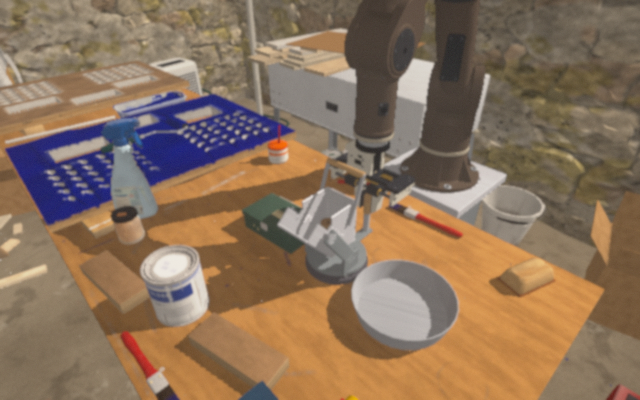

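The fingers straddle the post, and the view shows nothing else touched. Joint 7 is at 1.53, so it would pass its range during the turn. I'll open, rise, make a half turn and grip again.

Request:
drive_tool([
  [0, 0, 0, 0, 0],
  [0, 0, 0, 0, 0],
  [0, 0, 0, 0, 0],
  [0, 0, 0, 0, 0],
  [0, 0, 0, 0, 0],
  [0, 0, -1, 22, 0],
  [0, 0, 0, 26, 0],
  [0, 0, 0, 26, 0],
  [0, 0, 0, 26, 0],
  [0, 0, 0, 20, -0.06],
  [0, 0, 0, 10, -0.12],
  [0, 0, 0, 0, -0.12],
  [0, 0, 0, 0, -0.12],
  [0, 0, 0, 0, -0.12],
  [0, 0, 0, 0, -0.12],
  [0, 0, 0, 0, -0.12],
  [0, 0, 0, 0, -0.12],
  [0, 0, 0, 0, -0.12],
  [0, 0, 0, 0, -0.12],
  [0, 0, 0, 0, -0.12],
])

```text
clock: 4.9
position: [0.431, 0.0603, 0.2267]
ee_rot: [-1.778, -2.59, 0.0]
force: [-0.1, 0.2, -0.1]
width: 0.999
gripper_force: 0.0
```

Request:
drive_tool([
  [0, 0, 0, 0, -0.12],
  [0, 0, 0, 0, -0.12],
  [0, 0, 0, 0, -0.12],
  [0, 0, 0, 0, -0.12],
  [0, 0, 0, 0, -0.12],
  [0, 0, 0, 0, -0.12],
  [0, 0, 0, 0, -0.12],
  [0, 0, 0, 0, -0.12],
  [0, 0, 0, 0, -0.12],
  [0, 0, 0, 0, -0.12],
  [0, 0, 0, 0, -0.12],
  [0, 0, 0, 0, -0.12],
  [0, 0, 0, 0, -0.12],
  [0, 0, 0, 0, -0.12],
  [0, 0, 0, 0, -0.12],
  [0, 0, 0, 0, -0.08],
  [0, 0, 0, 0, 0],
  [0, 0, 0, 0, 0],
])

```text
clock: 6.4
position: [0.431, 0.0604, 0.2267]
ee_rot: [3.14, 0.105, -0.0]
force: [0.0, 0.2, -0.9]
width: 1.0
gripper_force: 0.0
```

Run:
```python
from h import *
o=observe(); y=R.from_rotvec(o['ee_rot']).as_matrix()[:,1]; print(o['joints'].round(2),o['position'],np.degrees(np.arctan2(y[1],y[0])),o['width'])
```

```text
[-0.84  0.12  0.66  2.05 -0.09  1.   -1.65] [0.431013   0.06036476 0.22672113] -86.15907442466857 1.0003666936710287
```

Request:
drive_tool([
  [0, 0, 0, -22, 0],
  [0, 0, 0, -22, 0],
  [0, 0, 0, -22, 0],
  [0, 0, 0, -22, 0],
  [0, 0, 0, -22, 0],
  [0, 0, 0, -20, 0],
  [1, 0, 0, 0, 0],
  [1, 0, 0, 0, 0],
  [1, 0, 0, 0, 0],
  [1, 0, 0, 0, 0],
  [1, 0, 0, 0, 0],
  [1, 0, 0, 0, 0],
  [1, 0, 0, 0, 0],
  [1, 0, 0, 0, 0],
  [1, 0, 0, 0, 0],
  [1, 0, 0, 0, 0],
  [1, 0, 0, 0, 0],
  [1, 0, 0, 0, 0],
  [1, 0, 0, 0, 0],
], grip_force=8)

```text
clock: 7.98
position: [0.4311, 0.0603, 0.0967]
ee_rot: [3.14, 0.101, -0.0]
force: [1.4, 0.8, 0.1]
width: 0.216
gripper_force: 8.0
```

Request:
drive_tool([
  [1, 0.3, -4.1, 0, 0.037],
  [1, 0.5, -4.1, 0, 0.037],
  [1, 0.6, -4.1, 0, 0.037],
  [1, 0.8, -4.1, 0, 0.037],
  [1, 0.9, -4, 0, 0.037],
  [1, 1.1, -4, 0, 0.037],
  [1, 1.2, -4, 0, 0.037],
  [1, 1.4, -3.9, 0, 0.037],
  [1, 1.5, -3.9, 0, 0.037],
  [1, 1.7, -3.8, 0, 0.037],
  [1, 1.8, -3.7, 0, 0.037],
  [1, 1.9, -3.7, 0, 0.037],
  [1, 2.1, -3.6, 0, 0.037],
  [1, 2.2, -3.5, 0, 0.037],
  [1, 2.3, -3.4, 0, 0.037],
  [1, 2.5, -3.3, 0, 0.037],
  [1, 2.6, -3.2, 0, 0.037],
  [1, 2.7, -3.1, 0, 0.037],
  [1, 2.8, -3, 0, 0.037],
  [1, 2.9, -2.9, 0, 0.037],
])

```text
clock: 9.65
position: [0.4655, -0.0125, 0.0967]
ee_rot: [-2.889, -1.232, -0.001]
force: [2.0, 3.5, -1.3]
width: 0.214
gripper_force: 8.0
```

Request:
drive_tool([
  [1, 3, -2.8, 0, 0.037],
  [1, 3.1, -2.7, 0, 0.037],
  [1, 3.2, -2.6, 0, 0.037],
  [1, 3.3, -2.5, 0, 0.037],
  [1, 3.4, -2.3, 0, 0.037],
  [1, 3.5, -2.2, 0, 0.037],
  [1, 3.6, -2.1, 0, 0.037],
  [1, 3.7, -2, 0, 0.037],
  [1, 3.7, -1.8, 0, 0.037],
  [1, 3.8, -1.7, 0, 0.037],
])

```text
clock: 10.48
position: [0.4996, -0.0349, 0.0967]
ee_rot: [-2.613, -1.743, -0.001]
force: [-0.2, 3.9, 0.3]
width: 0.216
gripper_force: 8.0
```

Run:
```python
from h import *
d=snap('top','top2'); cv2.imwrite('pics/c2.png',cv2.resize(d['image'][90:290,140:450],None,fx=2.5,fy=2.5,interpolation=cv2.INTER_CUBIC)[:,:,::-1])
```

```text
(no output)
```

View pics/c2.png

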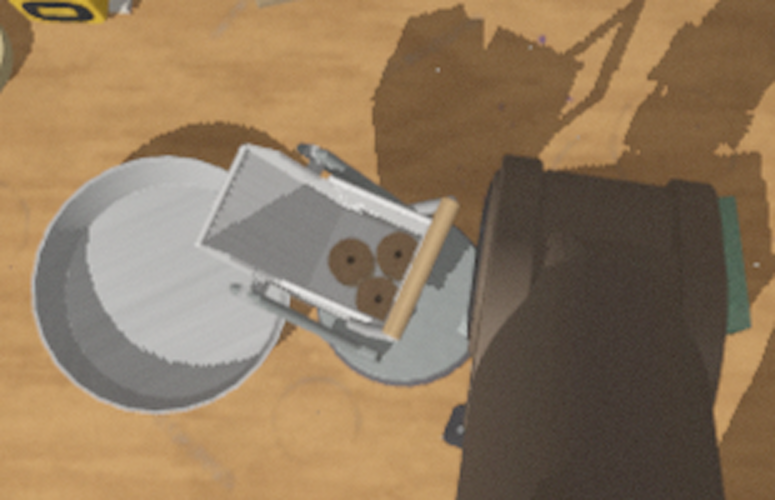

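The turn is tracking well and the spout is swinging toward the pan, with about 21° left. The bar runs about (452,202)–(395,335) in the crop, and the forces show no contact with the box.

Request:
drive_tool([
  [1, 3.9, -1.5, 0, 0.037],
  [1, 3.9, -1.4, 0, 0.037],
  [1, 4, -1.2, 0, 0.037],
  [1, 4, -1.1, 0, 0.037],
  [1, 4, -0.9, 0, 0.037],
  [1, 4.1, -0.8, 0, 0.037],
  [1, 4.1, -0.6, 0, 0.037],
  [1, 4.1, -0.5, 0, 0.037],
  [1, 4.1, -0.3, 0, 0.037],
  [1, 4.1, -0.2, 0, 0.037],
  [1, 0, 0, 0, 0],
  [1, 0, 0, 0, 0],
  [1, 0, 0, 0, 0],
])

```text
clock: 11.62
position: [0.5397, -0.0438, 0.0968]
ee_rot: [2.252, 2.19, 0.001]
force: [1.8, 3.1, 0.2]
width: 0.215
gripper_force: 8.0
```

Run:
```python
from h import *
d=snap('top','top3'); cv2.imwrite('pics/c3.png',cv2.resize(d['image'][130:270,200:360],None,fx=4,fy=4,interpolation=cv2.INTER_CUBIC)[:,:,::-1])
o=observe(); y=R.from_rotvec(o['ee_rot']).as_matrix()[:,1]; print(o['joints'].round(2),np.degrees(np.arctan2(y[1],y[0])))
```

```text
[-0.16  0.45  0.19  1.94 -0.12  0.76  0.07] -1.5758778534337257
```

View pics/c3.png

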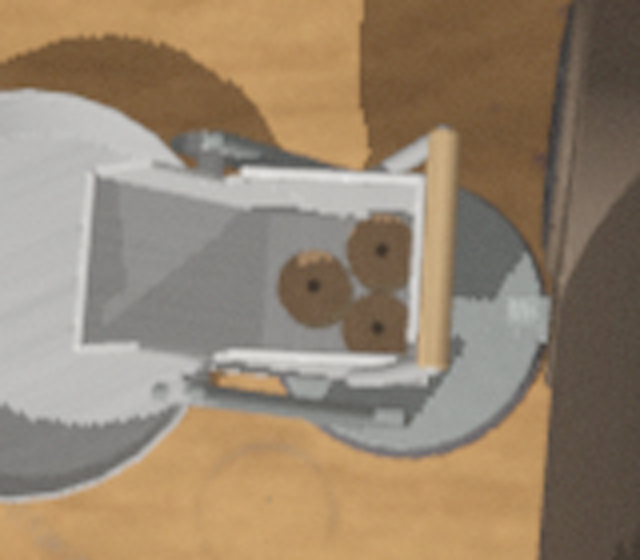

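The spout is now over the pan. In the crop, the bar ends are at (446,128) and (433,366), and the lip ends at (93,172) and (79,346).

Run:
```python
from h import *
d=np.load('pics/top3.npy',allow_pickle=True).item()
q=lambda u,v,z:onz(d,200+u/4,130+v/4,z)[:2]
a,b=q(446,128,.247),q(433,366,.247); l,k=q(93,172,.169),q(79,346,.169)
m=(a+b)/2; n=(l+k)/2; ax=np.array([.5425,.067]); pan=np.array([.5477,.2623])
print('bar',m,np.linalg.norm(a-b),'lip',n,np.linalg.norm(l-k),'bar-lip',np.linalg.norm(m-n))
an=lambda v:np.degrees(np.arctan2(v[1],v[0]))
print('head: bar-perp',an(a-b)+90,'lip perp',an(l-k)+90,'bar->lip',an(n-m),'goal',an(pan-ax),'bar->pan',an(pan-m))
for z in(0,.15): print(proj(d,[*(ax),z]))
```

```text
bar [0.54310723 0.04590313] 0.09622478048664086 lip [0.54722905 0.20297861] 0.07730654350206255 bar-lip 0.1571295441071037
head: bar-perp 87.96192282069366 lip perp 88.10727204779923 bar->lip 88.49684700241073 goal 88.47481987790037 bar->pan 88.78414688491684
[302.53563231 209.48949478]
[299.36580994 199.85424691]
```

Request:
drive_tool([
  [0.4, 0, 0, 0, 0],
  [0.4, 0, 0, 0, 0],
  [0.4, 0, 0, 0, 0],
  [0.4, 0, 0, 0, 0],
  [0.4, 0, 0, 0, 0],
  [0.4, 0, 0, 10, 0],
  [0.4, 0, 0, 20, 0],
  [0.4, 0, 0, 25, 0],
  [0.4, 0, 0, 25, 0],
  [1, 0, 0, 25, 0],
  [1, 0, 0, 20, 0],
  [1, 0, 0, 7, 0],
  [1, 0, 0, 0, 0],
  [1, 0, 0, 0, 0],
  [1, 0, 0, 0, 0],
  [1, 0, 0, 0, 0],
  [1, 0, 0, 0, 0],
  [1, 0, 0, 0, 0],
  [1, 0, 0, 0, 0],
])

```text
clock: 13.25
position: [0.5393, -0.0443, 0.2283]
ee_rot: [-2.251, -2.191, 0.001]
force: [-0.3, 0.3, -0.2]
width: 0.004
gripper_force: 0.0
```

Request:
drive_tool([
  [1, 1, 12, 0, 0],
  [1, 1, 15, 0, 0],
  [1, 1, 15, 0, 0],
  [1, 1, 12, 0, 0],
  [1, 0, 6, 0, 0],
  [1, 0, 0, 0, 0],
])

```text
clock: 13.75
position: [0.5435, 0.0179, 0.2286]
ee_rot: [-2.247, -2.194, -0.0]
force: [0.8, -0.3, 0.0]
width: 0.004
gripper_force: 0.0
```

Run:
```python
from h import *
# finger targets relative to bar; heading u; bar mid y path
for t in np.arange(0,2.06,.1):
    a=np.radians(139.9)-t; print(round(t,1),round(140*np.cos(a)+107),round(140*np.sin(a)-90),end=' | ')
d=snap('side','side4'); cv2.imwrite('pics/c4.png',cv2.resize(d['image'][110:310,230:470],None,fx=3,fy=3,interpolation=cv2.INTER_CUBIC)[:,:,::-1])
```

```text
0.0 0 0 | 0.1 9 10 | 0.2 20 20 | 0.3 31 28 | 0.4 43 35 | 0.5 56 40 | 0.6 70 45 | 0.7 83 48 | 0.8 97 50 | 0.9 111 50 | 1.0 125 49 | 1.1 139 46 | 1.2 152 42 | 1.3 165 37 | 1.4 178 31 | 1.5 189 23 | 1.6 200 14 | 1.7 210 5 | 1.8 219 -6 | 1.9 227 -18 | 2.0 234 -30 |
```

View pics/c4.png

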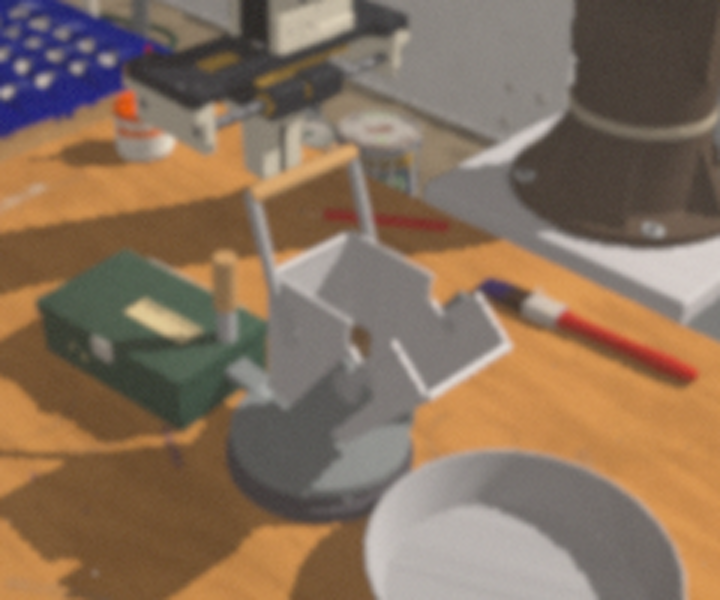

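The closed fingers stand centred behind the bar, in the crop at (275,150) against the bar's (250,190)–(355,150). The post is free and clear of the box. Now the push.

Request:
drive_tool([
  [1, 0.1, 4, 0, 0],
  [1, 0.1, 4, 0, 0],
  [1, 0.1, 4, 0, 0],
  [1, 0.1, 4.5, 5, 0],
  [1, 0.1, 5, 5, 0],
  [1, 0.1, 5.5, 5, 0],
  [1, 0.2, 5.5, 5, 0],
  [1, 0.2, 5.5, 4, 0],
  [1, 0.2, 5.5, 4, 0],
  [1, 0.2, 6, 3.5, 0],
  [1, 0.2, 6, 3.5, 0],
  [1, 0.2, 6.5, 2.5, 0],
  [1, 0.2, 6.5, 2.5, 0],
  [1, 0.2, 7, 2.5, 0],
  [1, 0.2, 7, 2.5, 0],
  [1, 0.2, 6.5, 1.5, 0],
  [1, 0.2, 6.5, 1.5, 0],
  [1, 0.2, 7, 1, 0],
  [1, 0.2, 7, 1, 0],
])

```text
clock: 15.38
position: [0.5466, 0.126, 0.2788]
ee_rot: [-2.251, -2.192, 0.0]
force: [0.3, -3.2, 1.3]
width: 0.004
gripper_force: 1.4
```

Request:
drive_tool([
  [1, 0.2, 7, 0, 0],
  [1, 0.2, 7, 0, 0],
  [1, 0.2, 7, -0.5, 0],
  [1, 0.2, 7, -0.5, 0],
  [1, 0.2, 7, -1.5, 0],
  [1, 0.2, 7, -1.5, 0],
  [1, 0.2, 6.5, -2, 0],
  [1, 0.2, 6.5, -2, 0],
  [1, 0.2, 6.5, -2.5, 0],
  [1, 0.2, 6.5, -2.5, 0],
  [1, 0.2, 6.5, -3, 0],
  [1, 0.2, 6.5, -3, 0],
  [1, 0.2, 5.5, -4, 0],
  [1, 0.2, 5.5, -4, 0],
  [1, 0.2, 5.5, -4.5, 0],
  [1, 0.2, 5.5, -4.5, 0],
  [1, 0.2, 5, -4.5, 0],
  [1, 0.2, 5, -4.5, 0],
])

```text
clock: 16.88
position: [0.5502, 0.2387, 0.2332]
ee_rot: [-2.251, -2.192, 0.0]
force: [-0.6, -1.9, 0.0]
width: 0.005
gripper_force: 1.4
```

Request:
drive_tool([
  [1, 0.1, 4.5, -5.5, 0],
  [1, 0.1, 4.5, -5.5, 0],
  [1, 0.1, 4, -6, 0],
  [1, 0.1, 4, -6, 0],
  [1, 0.1, 3.5, -6, 0],
  [1, 0.1, 3.5, -6, 0],
  [1, 0, 0, 0, 0],
  [1, 0, 0, 0, 0],
  [1, 0, 0, 0, 0],
  [1, 0, 0, 0, 0],
  [1, 0, 0, 0, 0],
  [1, 0, 0, 0, 0],
  [1, 0, 0, 0, 0],
  [1, 0, 0, 0, 0],
])

```text
clock: 18.05
position: [0.5509, 0.2619, 0.1988]
ee_rot: [2.251, 2.191, -0.0]
force: [-1.1, -4.0, 0.2]
width: 0.009
gripper_force: 1.9
```

Run:
```python
from h import *
d=snap('side','side5'); cv2.imwrite('pics/c5.png',cv2.resize(d['image'][110:370,230:480],None,fx=2.3,fy=2.3,interpolation=cv2.INTER_CUBIC)[:,:,::-1])
```

```text
(no output)
```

View pics/c5.png

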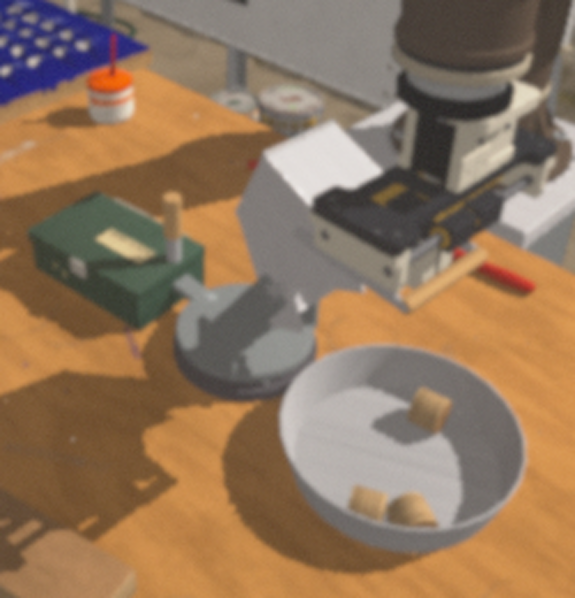

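All three cores lie in the pan, in the crop at about (430,410), (368,500) and (412,510). Now I'll let the jug back gently by reversing the arc.

Request:
drive_tool([
  [1, -0.2, -7, 12, 0],
  [1, -0.2, -8, 12, 0],
  [1, -0.2, -9, 11, 0],
  [1, -0.3, -10, 9, 0],
  [1, -0.3, -11, 9, 0],
  [1, -0.3, -11, 8, 0],
  [1, -0.4, -13, 6, 0],
  [1, -0.4, -13, 5, 0],
  [1, -0.4, -13, 4, 0],
  [1, -0.4, -14, 3, 0],
  [1, -0.4, -14, 1, 0],
  [1, -0.4, -14, 0, 0],
  [1, -0.4, -14, -2, 0],
  [1, -0.4, -13, -3, 0],
  [1, -0.4, -14, -5, 0],
  [1, -0.4, -13, -5, 0],
])

```text
clock: 19.43
position: [0.5453, 0.0698, 0.2632]
ee_rot: [-2.251, -2.191, 0.0]
force: [-0.1, -1.7, -0.4]
width: 0.002
gripper_force: 0.8
```

Request:
drive_tool([
  [1, -0.2, -6, -3.5, 0],
  [1, -0.2, -6, -3.5, 0],
  [1, -0.2, -5.5, -4, 0],
  [1, -0.1, -5.5, -4, 0],
  [1, -0.1, -5.5, -5, 0],
  [1, -0.1, -5.5, -5, 0],
  [1, -0.1, -4.5, -5, 0],
  [1, -0.1, -4.5, -5, 0],
  [1, -0.1, -4, 0, 0],
  [1, 0, -4, 0, 0],
  [1, 0, -10, 0, 0],
  [1, 0, -15, 0, 0],
  [1, 0, -20, 5, 0],
  [1, 0, -25, 10, 0],
  [1, 0, -25, 15, 0],
  [1, 0, -25, 20, 0],
  [1, 0, 0, 0, 0],
  [1, 0, 0, 0, 0],
  [1, 0, 0, 0, 0],
  [1, 0, 0, 0, 0],
])

```text
clock: 21.1
position: [0.544, -0.0986, 0.2782]
ee_rot: [-2.248, -2.193, 0.0]
force: [-0.1, 0.5, -0.3]
width: 0.005
gripper_force: 0.0
```

Run:
```python
from h import *
d=snap('side','side6'); e=snap('top','top6')
A=cv2.resize(d['image'][110:370,230:480],None,fx=1.6,fy=1.6); B=cv2.resize(e['image'][110:290,140:360],None,fx=1.75,fy=1.75)
C=np.zeros((416,790,3),np.uint8); C[:A.shape[0],:400]=A; C[:B.shape[0],400:400+B.shape[1]]=B; cv2.imwrite('pics/c6.png',C[:,:,::-1])
```

```text
(no output)
```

View pics/c6.png

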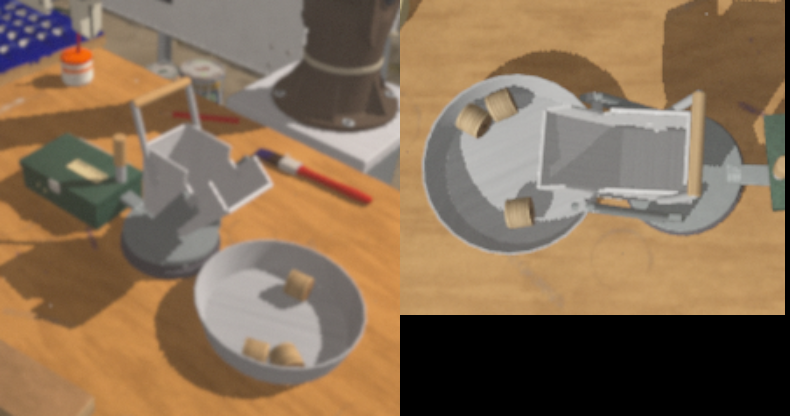

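The jug is upright and empty, with its spout square to the pan. All three cores are in the pan, seen in the top part at (473,120), (500,105) and (520,212). The arm is clear.

```bash
python3 -c "
from cell import arm; print(arm.sign_off())"
```

```text
the job is handed in; nothing more can be done
None
```

Job handed in at about 21 s of the 64 s allowed: the spout points at the pan to within about half a degree, all three cores are in the pan, the jug is back upright, and the arm is touching nothing.

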